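# Clamp the press post with its U-bolt

## Task

Take the narrow steel U-bolt off the wooden rack, lower it astride the brown post lying in the green cradle so that both legs go through the two holes of the light metal strip below, and press it fully home until its crown sits flat on the post, then let go. Feel for the holes and press gently: never push on the cradle, its strip or the post harder than 25 N. Leave the black U-bolt and everything else on the bench as they are.

Things in the scene. Friction and masses are not known exactly. Their poses are not given: they have to be found in the camera images.
- ubolt: Steel U-bolt, upright, legs down, about 150 g. Crown: flat-sided bar 44 mm (its x) x 16 mm (its y) x 14 mm high; grip it across the 44 mm. Two round 8 mm legs, 34 mm apart centre to centre along its x, reach 57 mm below the crown. Origin: centre of the crown's underside; z up. At the start it hangs astride the rack's ridge, crown's underside 72 mm above the bench.
- leg_tips (a point): Point midway between the U-bolt's two leg tips, 57 mm below the crown's underside. The legs are 8 mm in diameter, 26 mm free between them; their tips have a 1.4 mm chamfer at 45 degrees, down to 5.2 mm.
- cradle: Fixed green cast cradle, base 120 mm (its x) x 215 mm (its y) x 12 mm. Origin: centre of its underside on the bench; z up. It carries a fixed brown round post of 22 mm diameter, 205 mm long, lying along its y above x = 0, on two pillars at y = +-88 mm (each 20 mm wide in y), and a light metal strip with two holes below the post.
- post_top (a point): Middle of the post's top line, 85 mm above the bench. U-bolt home: both legs through the strip's holes and the crown's underside resting here or up to 24 mm along the post, the leg tips then 28 mm above the bench.
- strip_face (a point): Middle of the cradle at the strip's top face, 50 mm above the bench, not the holes. Strip 104 x 108 x 10 mm, two through holes of 10.5 mm with small chamfers at cradle x = -17 and +17 mm. Their common cradle y is anywhere from -24 to +24 mm, differs each time, is not measured: feel or look for it. The strip is stiff: it moves only under some 60 N.
- pad_zone (a point): Middle of the cradle, 33 mm above the bench, below the strip. Here sprung pads grip the legs: over about the last 6 mm of travel the U-bolt needs some 3 to 10 N of downward push, does not sink home by its own weight, and stays put when let go. Nothing else obstructs the legs down to home.
- rack: Fixed wooden storage rack: base 90 mm (its x) x 170 mm (its y) x 8 mm, with a ridge 20 mm wide (x), 160 mm long (y), top 72 mm above the bench. Origin: centre of its underside. The two U-bolts hang astride the ridge about 80 mm apart, in either order.
- wide_ubolt: The other U-bolt, black, crown 62 mm wide, legs 52 mm apart, otherwise like the steel one; to be left alone on the rack. Origin: centre of the crown's underside.
- coil_a: Loose copper coil with black square ends, 30 x 30 x 26 mm, on the bench at the left; leave alone.
- coil_b: Loose copper coil like the other, on the bench at the right; leave alone.
- cutters: Red-handled side cutters, 120 mm long, 14 mm high, on the bench at the left; leave alone.
- scraper: Scraper with a flat blade, lying on the bench at the right; leave alone.
- nut_jar: Jar with white cap, 56 mm diameter, 70 mm high; leave alone.
- white_block: White plastic block 45 x 30 x 30 mm; leave alone.
Mind the look-alikes: they are no part of the job. What is shaped like the cradle but purple is not meant. Of the things shaped like the ubolt, the steel one is meant.

How it is judged:
On the way, in this order (a step that is already met when the one before it is completed fails the run):
1. the steel U-bolt is lifted off the rack, its leg tips above the ridge (height (world z) of ubolt above 0.132 m), for 0.1 s.
2. both legs, either side of the post, have entered the strip's holes by a few millimetres or more (x of ubolt in the frame of cradle between -0.004 and 0.004 m and y of ubolt in the frame of cradle between -0.029 and 0.029 m and z of ubolt in the frame of cradle below 0.103 m and angle between ubolt's own z axis and vertical below 0.12 rad), for 0.05 s.
At the end, for the whole second after the job is handed in: The steel U-bolt is astride the post with both legs through the strip's holes, its crown's underside within 2.5 mm of the post's top, upright within 0.06 rad, square across the post within 0.1 rad, within 4 mm of the post's middle line, at rest and released (x of ubolt in the frame of cradle between -0.004 and 0.004 m and y of ubolt in the frame of cradle between -0.029 and 0.029 m and z of ubolt in the frame of cradle between 0.082 and 0.0875 m and angle between ubolt's own z axis and vertical below 0.06 rad and angle between the y axis of ubolt and the y axis of cradle, either way round below 0.1 rad and linear speed of ubolt below 0.02 m/s); the robot touches nothing.
It fails at once if the U-bolt bears on the cradle, its strip, post and pads with more than 45 N in all (the pads' own squeeze makes up some 16 N of it) (contact force between ubolt and cradle above 45 N).
It fails at once if the robot pushes on the cradle with more than 30 N (contact force between the arm and cradle above 30 N).
It fails at once if the fingers push on the cradle with more than 30 N (contact force between the fingers and cradle above 30 N).
It fails at once if the black U-bolt or another thing on the bench is shifted by more than 20 mm (distance of any of wide_ubolt, coil_a, coil_b, cutters, scraper, nut_jar, white_block from where it was at the start of the episode above 0.02 m).
It also fails if it takes over 72 s, if anything falls off the work surface, if the arm or the gripper's body presses on something with over 40 N, if the wrist force passes 120 N, or if a joint passes its speed limit or range.

## Robot

A 6-joint arm with a two-finger parallel gripper is mounted at the origin on the work surface. World frame = base frame: x ahead of the robot, y to its left, z up, the work surface at z = 0. Lengths are in m, angles in rad, forces in N, time in s.
With the tool pointing down it reaches from about 0.35 to 0.975 m from the base axis. Payload 7.1 kg.
Tool frame: the origin (TCP) lies midway between the tips of the shut fingers; the grasp point (between the pads) lies 19 mm behind it; z points along the fingers, y is the line along which they close (so a half turn about z gives the same grasp; the last joint's range is limited). The gripper opens to 88 mm and grips with 3 to 60 N. Pads are 20 mm wide; open, the fingers measure 115 mm over their backs; the gripper's body (75 mm by 178 mm) begins 61 mm behind the grasp point.
Start: joints at [1.263, 0.423, 1.63, -0, 1.089, -0.019], TCP at [0.178, 0.599, 0.223] pointing down, gripper open.
Joint ranges: [-3, 3], [-0.9, 2.11], [0.09, 2.58], [-1.31, 4.45], [0.11, 2.69], [-2.54, 2.54]. Speed limits (rad/s): [2.39, 2.39, 3.01, 3.14, 3.14, 3.14].

## Interface

Orientations are given as a rotation vector (axis times angle).
In Python, from cell import arm gives the robot as it stands. The module is installed in compiled form; this text tells all that it offers.
- The arm moves only by the tool carry_out, never from a script. Its argument "motion" is a list of rows, each a list of 5 numbers: the opening, from 0 (shut) to 1 (fully open), then the shift along the world's x, y, z in m, then the turn about the world's z in rad. A call has 1 to 12 rows; each row shifts and turns the commanded pose from where the row before left it; what a row does not reach is not made up. A row lasts 1/10 s, in which the tool goes at most 50 mm and 8.59 degrees, less where a joint would pass 70% of its speed; a pose out of reach is approached as far as the arm can. A call is refused whole if a number of a shift passes 0.05 or a number of a turn 0.15, either way. A call with a gripper value outside its range is refused whole. The fingers move at their own pace and stop on an object; "grip_force" is the grip in N (left out, the last holds). Time passes only in rows, so rows that do not move let the fingers close. It gives the time, the measured TCP pose, the force, the opening and the grip force at its end, in the units of the state.
- arm.observe(): the state, without advancing time (a new reading comes with each control period).
- arm.camera(name): name is "scene" or "top" or "wrist"; returns the picture (400x640x3 uint8, red, green, blue); there is no depth.
- arm.camera_info(name): a dict with "fovy" (degrees; the focal length in pixels is half the picture's height over the tangent of half this angle, whatever the lens; pixels are square), "cx", "cy" (the principal point, pixels), "k1" (the pictures are not rectified: a ray, as slopes to the right and down, at radius r is drawn at 1 + k1 r^2 times it, then the intrinsics apply), "pose" (4x4, takes a point from camera to world coordinates). Camera axes: x right, y up, looking along -z (the intrinsics and any distortion apply to the point x, -y, -z); pixel columns grow to the right and rows downward; lengths in m; the calibration is good to about 2 mm. A picture is of the moment at which its call begins: read the wrist's pose just before it. camera_info takes no time and is no camera call; for the wrist camera it gives the pose at the moment of the call.
- arm.sign_off(): hands the job in; it is judged then, once.
The state is a dict: "time": time; "joints": joint angles; "qvel": joint speeds; "joint_efforts": joint torques, N m; "tcp_pos": TCP position; "eef_rot": TCP orientation; "wrist_force": force on the tool from outside, world axes, zero at the start; "ft_torque": the same for the moment, N m; "grip_width": finger opening in m; "gripper_force": force on a finger pad.
Only numpy, scipy, OpenCV 4.12 (cv2) and the standard library are available. Lean on these libraries where they do the work, as an engineer would, in place of code of your own. Each camera call takes 0.05 s, during which the arm holds its last target. There are 200 camera calls.

## Working session

There is one attempt and no reset: what is moved stays moved. The work goes in short steps, Python scripts to look and compute and a tool call to move; the robot and the scene stay as the last step left them, time stands still between calls to the robot, and variables do not carry over. Pictures are saved under pics/ and viewed, at most 10 in all, crops included, and the job is handed in when it is done.

Besides the shell and the picture viewer there is one more tool, called after "Call:" as name(argument=value, ...) on one line, values as JSON. carry_out: Moves the arm, as the interface text tells. Its arguments: {"type":"object","properties":{"motion":{"type":"array"},"grip_force":{"type":"number"}},"required":["motion"]}

```bash
mkdir -p pics; cat > h.py <<'E'
import numpy as np, cv2
from cell import arm
def cam(n): 
    i=arm.camera_info(n); f=200/np.tan(np.radians(i['fovy'])/2)
    return f,i['cx'],i['cy'],i['k1'],np.array(i['pose'])
def ray(c,u,v):
    f,cx,cy,k1,P=c
    a=np.array([(u-cx)/f,(v-cy)/f]); s=a.copy()
    for _ in range(30): s=a/(1+k1*(s@s))
    return P[:3,3],P[:3,:3]@np.array([s[0],-s[1],-1])
def at(c,u,v,z):
    o,d=ray(c,u,v); return o+d*(z-o[2])/d[2]
def proj(c,p):
    f,cx,cy,k1,P=c
    q=P[:3,:3].T@(np.array(p)-P[:3,3]); s=np.array([q[0],-q[1]])/-q[2]
    s=s*(1+k1*(s@s)); return s*f+[cx,cy]
def shot(n,fn=None):
    c=cam(n); im=arm.camera(n); np.save(f'pics/{fn or n}.npy',im); cv2.imwrite(f'pics/{fn or n}.png',im[...,::-1]); return c,im
E
python3 - <<'E'
from h import *
np.set_printoptions(precision=4,suppress=True)
a,_=shot('top'); b,_=shot('scene'); cc,_=shot('wrist')
for k in (a,b,cc): print(k)
s=arm.observe(); print(s)
A=cv2.imread('pics/top.png'); 
cv2.imwrite('pics/v1.png',A)
E
```

```text
(np.float64(414.1351777505639), 317.76339171789516, 199.96261320191257, -0.056528583656160945, array([[ 0.0052,  0.9885, -0.1508,  0.3286],
       [-1.    ,  0.0055,  0.0016, -0.0059],
       [ 0.0024,  0.1508,  0.9886,  1.1685],
       [ 0.    ,  0.    ,  0.    ,  1.    ]]))
(np.float64(405.8398804093719), 316.4379708425638, 200.75686334137723, 0.028722342512248627, array([[-0.0257, -0.7689,  0.6388,  1.1092],
       [ 0.9997, -0.0214,  0.0144,  0.0245],
       [ 0.0026,  0.639 ,  0.7692,  0.82  ],
       [ 0.    ,  0.    ,  0.    ,  1.    ]]))
(np.float64(320.99711691846437), 317.2716779915441, 198.7732029403807, -0.05015685935187203, array([[ 0.2859, -0.9303, -0.2298,  0.1144],
       [ 0.9583,  0.2771,  0.0705,  0.617 ],
       [-0.0019, -0.2404,  0.9707,  0.3839],
       [ 0.    ,  0.    ,  0.    ,  1.    ]]))
{'time': 0.15, 'joints': array([ 1.263 ,  0.4237,  1.6305, -0.    ,  1.0886, -0.019 ]), 'qvel': array([ 0.0025, -0.0016, -0.0019,  0.0023, -0.0022, -0.0009]), 'joint_efforts': array([  0.0007, -54.4987, -27.3917,   0.0644,   0.0205,  -0.0001]), 'tcp_pos': array([0.1778, 0.5987, 0.2221]), 'eef_rot': array([-0.452 , -3.1087,  0.0018]), 'wrist_force': array([-0.0977, -0.1793, -0.4959]), 'ft_torque': array([ 0.03  , -0.0019, -0.0205]), 'gripper_force': 0.0, 'grip_width': 0.08791915214957052}
```

View pics/top.png

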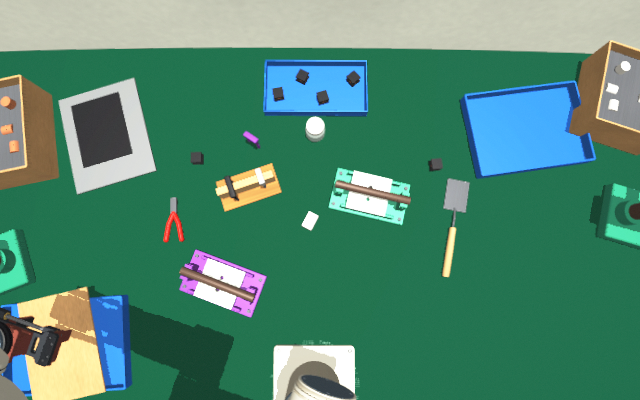

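View pics/scene.png

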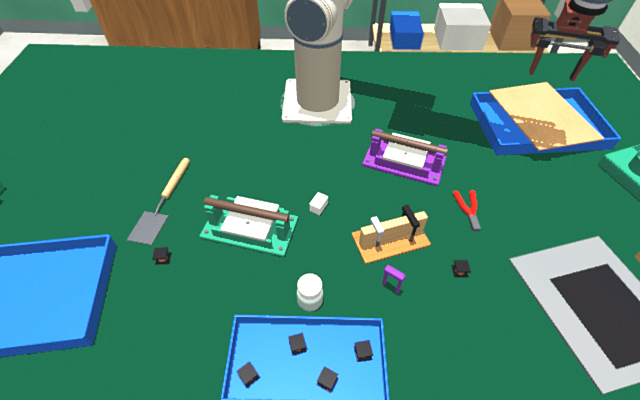

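The top view shows several U-bolt candidates: steel at (262,177), black at (231,187) and a purple one lying on the bench at (251,138). For the cradle there is the green one at (370,195), a purple look-alike at (222,283) and green objects at the picture edges. I choose steel (262,177) and green (370,195), and check both in a crop.

```bash
python3 - <<'E'
from h import *
A=cv2.imread('pics/top.png');B=cv2.imread('pics/scene.png')
r=lambda I,x,y,w,h,k:cv2.resize(I[y:y+h,x:x+w],(400,300),interpolation=cv2.INTER_CUBIC)
cv2.imwrite('pics/c1.png',np.vstack([np.hstack([r(A,210,152,80,60,5),r(A,320,158,100,75,4)]),np.hstack([r(B,350,200,80,60,5),r(B,195,185,106,80,4)])]))
E
```

```text
(no output)
```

View pics/c1.png

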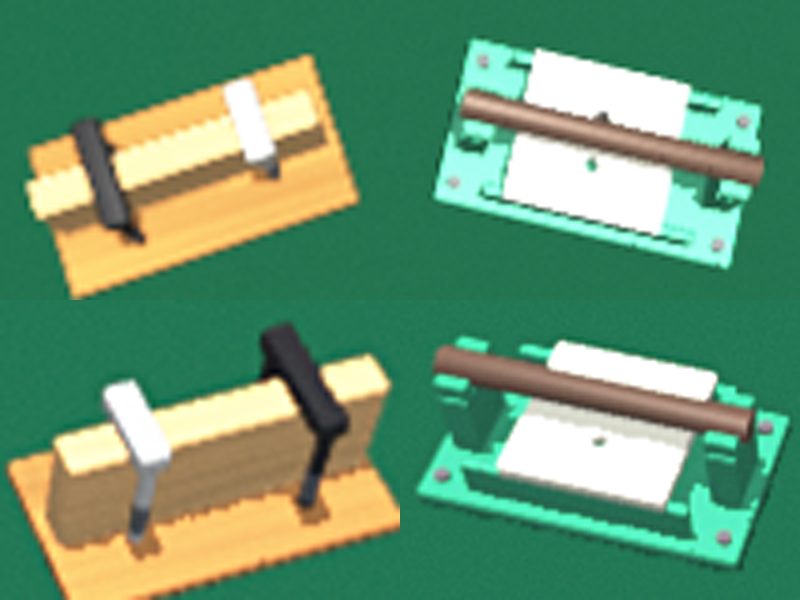

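The crop confirms the bright steel bolt on the rack, with its crown centre near top pixel (260,176). The green cradle's near hole is at about (368,199), and the far hole peeks past the post at about (370,187.5).

```bash
python3 - <<'E'
from h import *
np.set_printoptions(precision=4,suppress=True)
import types
a=cam('top'); b=cam('scene')
cr=lambda x,y:(210+x/5,152+y/5); ck=lambda x,y:(320+(x-400)/4,158+y/4)
sr=lambda x,y:(350+x/5,200+(y-300)/5); sk=lambda x,y:(195+(x-400)*.265,185+(y-300)*.2667)
P=[at(a,*cr(*p),.086) for p in ((225,85),(250,80),(277,155),(250,165))]
print('crown',*P,'c',np.mean(P,0))
Q=[at(b,*sr(*p),.086) for p in ((105,390),(135,380),(172,455),(145,467))]
print('crown scene',*Q,'c',np.mean(Q,0))
rid=[at(a,*cr(*p),.072) for p in ((27,183),(38,218),(306,92),(320,128))]; print('ridge',*rid)
e=[at(a,*ck(*p),.074) for p in ((465,105),(758,172))]; print('post',*e,np.mean(e,0),np.linalg.norm(e[0]-e[1]),np.arctan2(*(e[0]-e[1])[[1,0]]))
base=[at(a,*ck(*p),.012) for p in ((472,40),(762,102),(728,268),(436,198))]; print('base',np.mean(base,0))
st=[at(a,*ck(*p),.05) for p in ((537,48),(690,85),(663,235),(503,198))]; print('strip',np.mean(st,0))
print('hole top',at(a,*ck(592,164),.05),at(a,*ck(600,118),.05)); print('hole scene',at(b,*sk(600,440),.05))
e=[at(b,*sk(*p),.074) for p in ((440,362),(750,422))]; print('post scene',*e,np.mean(e,0),np.linalg.norm(e[0]-e[1]),np.arctan2(*(e[0]-e[1])[[1,0]]))
E
```

```text
crown [0.5767 0.1608 0.086 ] [0.5795 0.1475 0.086 ] [0.5387 0.132  0.086 ] [0.5332 0.1462 0.086 ] c [0.557  0.1466 0.086 ]
crown scene [0.5471 0.1359 0.086 ] [0.5409 0.1499 0.086 ] [0.5824 0.1633 0.086 ] [0.5893 0.1509 0.086 ] c [0.5649 0.15   0.086 ]
ridge [0.5253 0.2686 0.072 ] [0.5062 0.2618 0.072 ] [0.5762 0.1189 0.072 ] [0.5563 0.1109 0.072 ]
post [ 0.5386 -0.0572  0.074 ] [ 0.4941 -0.2537  0.074 ] [ 0.5164 -0.1554  0.074 ] 0.20144915823282303 1.3482295376040354
base [ 0.5177 -0.1554  0.012 ]
strip [ 0.5187 -0.1497  0.05  ]
hole top [ 0.5027 -0.1452  0.05  ] [ 0.5347 -0.1511  0.05  ]
hole scene [ 0.5404 -0.1496  0.05  ]
post scene [ 0.4994 -0.2529  0.074 ] [ 0.5419 -0.0544  0.074 ] [ 0.5207 -0.1537  0.074 ] 0.20302473775175248 -1.7814492538053246
```

Call:
carry_out(motion=[[1, 0.03, -0.035, 0, -0.08], [1, 0.03, -0.035, 0, -0.08], [1, 0.03, -0.035, 0, -0.08], [1, 0.03, -0.035, 0, -0.08], [1, 0.03, -0.035, 0, -0.08], [1, 0.03, -0.035, 0, -0.08], [1, 0.03, -0.035, 0, -0.08], [1, 0.03, -0.035, 0, -0.08], [1, 0.03, -0.035, 0, -0.08], [1, 0.03, -0.035, 0, -0.08], [1, 0.03, -0.035, 0, -0.08], [1, 0.03, -0.035, 0, -0.08]])

```text
time: 1.35
tcp_pos: [0.5388, 0.1774, 0.2226]
eef_rot: [-1.841, -2.545, 0.0]
wrist_force: [0.2, 0.7, -0.0]
grip_width: 0.0875
gripper_force: 0.0
```

Call:
carry_out(motion=[[1, 0.02, -0.03, 0, 0], [1, 0, 0, 0, 0], [1, 0, 0, 0, 0], [1, 0, 0, 0, 0]])

```text
time: 1.75
tcp_pos: [0.5571, 0.1498, 0.2224]
eef_rot: [-1.835, -2.549, 0.001]
wrist_force: [-0.0, 0.3, 0.1]
grip_width: 0.0882
gripper_force: 0.0
```

```bash
python3 - <<'E'
from h import *
np.set_printoptions(precision=4,suppress=True)
from scipy.spatial.transform import Rotation as R
s=arm.observe(); c,im=shot('wrist','w1'); print(s['tcp_pos'],R.from_rotvec(s['eef_rot']).as_matrix(),s['time'],s['joints'])
print(proj(c,[.56,.148,.086]),proj(c,s['tcp_pos']))
u,v=proj(c,[.56,.148,.086]).astype(int)
x0,y0=max(u-80,0),max(v-60,0)
print(x0,y0)
cv2.imwrite('pics/w1c.png',cv2.resize(im[y0:y0+120,x0:x0+160,::-1],(800,600),interpolation=cv2.INTER_CUBIC))
E
```

```text
[0.5571 0.1498 0.2224] [[-0.3171  0.9484 -0.0009]
 [ 0.9484  0.3171  0.0001]
 [ 0.0004 -0.0009 -1.    ]] 1.75 [ 0.2419  0.3538  1.738   0.0004  1.0507 -0.0809]
[320.9137 192.4023] [319.4716 243.6359]
240 132
```

View pics/w1c.png

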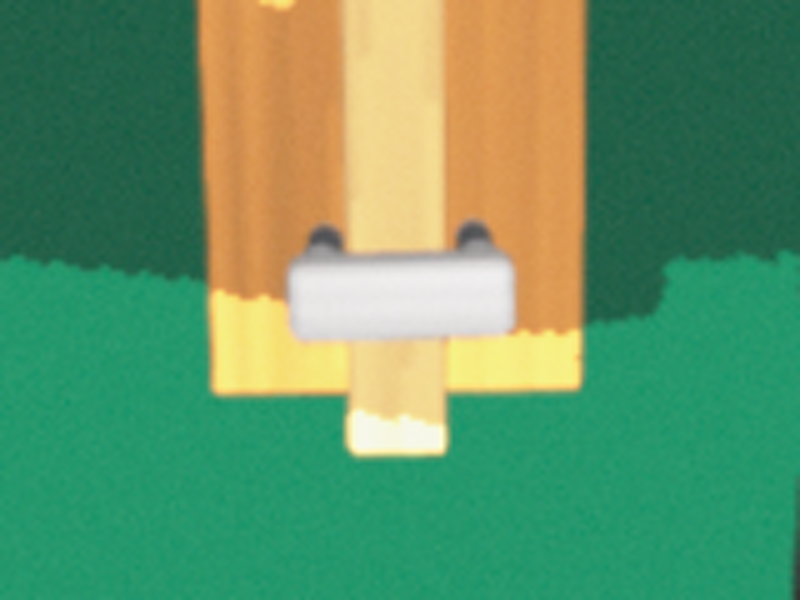

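The wrist crop shows the steel crown square to the tool at crop (402,297), which is wrist pixel (320.4,191.4), across the ridge.

```bash
python3 - <<'E'
from h import *
np.set_printoptions(precision=4,suppress=True)
c=cam('wrist')
g=lambda x,y,z:at(c,240+x/5,132+y/5,z)
a,b=g(290,298,.086),g(513,296,.086); print(a,b,np.linalg.norm(a-b),(a+b)/2,np.arctan2(*(a-b)[[1,0]]))
a,b=g(400,256,.086),g(402,338,.086); print((a+b)/2,np.linalg.norm(a-b))
E
```

```text
[0.5391 0.1421 0.086 ] [0.5792 0.1559 0.086 ] 0.04249346107773221 [0.5591 0.149  0.086 ] -2.8100354556560374
[0.5591 0.1489 0.086 ] 0.016009872628262905
```

Call:
carry_out(motion=[[1, 0.002, -0.001, -0.03, 0.007], [1, 0, 0, -0.04, 0], [1, 0, 0, -0.04, 0], [1, 0, 0, -0.03, 0], [1, 0, 0, -0.022, 0], [1, 0, 0, 0, 0], [1, 0, 0, 0, 0], [0, 0, 0, 0, 0], [0, 0, 0, 0, 0], [0, 0, 0, 0, 0], [0, 0, 0, 0, 0], [0, 0, 0, 0, 0]], grip_force=40)

```text
time: 3.0
tcp_pos: [0.5601, 0.1481, 0.0611]
eef_rot: [1.828, 2.555, 0.001]
wrist_force: [0.3, 0.4, -0.5]
grip_width: 0.0511
gripper_force: 0.0
```

Call:
carry_out(motion=[[0, 0, 0, 0, 0], [0, 0, 0, 0, 0], [0, 0, 0, 0, 0]])

```text
time: 3.3
tcp_pos: [0.5601, 0.1481, 0.0608]
eef_rot: [1.828, 2.555, 0.0]
wrist_force: [-0.6, -0.4, 3.2]
grip_width: 0.0437
gripper_force: 40.0
```

Call:
carry_out(motion=[[0, 0, 0, 0.02, 0], [0, 0, 0, 0.04, 0], [0, 0, 0, 0.04, 0], [0, 0, 0, 0.02, 0], [0, 0, 0, 0, 0], [0, -0.005, -0.03, 0, -0.045], [0, -0.005, -0.04, 0, -0.07], [0, -0.005, -0.04, 0, -0.07], [0, -0.005, -0.04, 0, -0.07], [0, -0.005, -0.04, 0, -0.07], [0, -0.005, -0.04, 0, -0.07], [0, -0.005, -0.04, 0, -0.07]])

```text
time: 4.5
tcp_pos: [0.5234, -0.1232, 0.1787]
eef_rot: [-2.368, -2.06, 0.003]
wrist_force: [1.1, -0.6, -0.8]
grip_width: 0.0433
gripper_force: 40.0
```

Call:
carry_out(motion=[[0, -0.005, -0.04, 0, -0.07], [0, -0.005, -0.03, 0, -0.01], [0, -0.008, -0.021, 0, 0], [0, 0, 0, 0, 0], [0, 0, 0, 0, 0], [0, 0, 0, 0, 0], [0, 0, 0, 0, 0]])

```text
time: 5.2
tcp_pos: [0.5071, -0.2118, 0.1802]
eef_rot: [-2.446, -1.97, 0.0]
wrist_force: [0.7, -0.3, -1.4]
grip_width: 0.0438
gripper_force: 40.0
```

```bash
python3 - <<'E'
from h import *
np.set_printoptions(precision=4,suppress=True)
from scipy.spatial.transform import Rotation as R
s=arm.observe(); c,im=shot('wrist','w2'); print(s['tcp_pos'],R.from_rotvec(s['eef_rot']).as_matrix(),s['time'],s['wrist_force'],s['grip_width'])
np.save('pics/w2s.npy',s['tcp_pos'])
print(c)
u,v=proj(c,[.521,-.148,.05]); print(u,v)
x0,y0=int(max(u-100,0)),int(max(v-75,0)); print(x0,y0)
cv2.imwrite('pics/w2c.png',cv2.resize(im[y0:y0+150,x0:x0+200,::-1],(800,600),interpolation=cv2.INTER_CUBIC))
E
```

```text
[ 0.5071 -0.2118  0.1802] [[ 0.213   0.9771 -0.0007]
 [ 0.9771 -0.213   0.0004]
 [ 0.0003 -0.0007 -1.    ]] 5.2 [ 0.67   -0.2745 -1.3872] 0.04382797894097363
(np.float64(320.99711691846437), 317.2716779915441, 198.7732029403807, -0.05015685935187203, array([[ 0.9768,  0.2078,  0.0519,  0.52  ],
       [-0.2141,  0.9482,  0.2348, -0.1486],
       [-0.0005, -0.2405,  0.9707,  0.3422],
       [ 0.    ,  0.    ,  0.    ,  1.    ]]))
318.34313864910536 118.5158463752985
218 43
```

View pics/w2c.png

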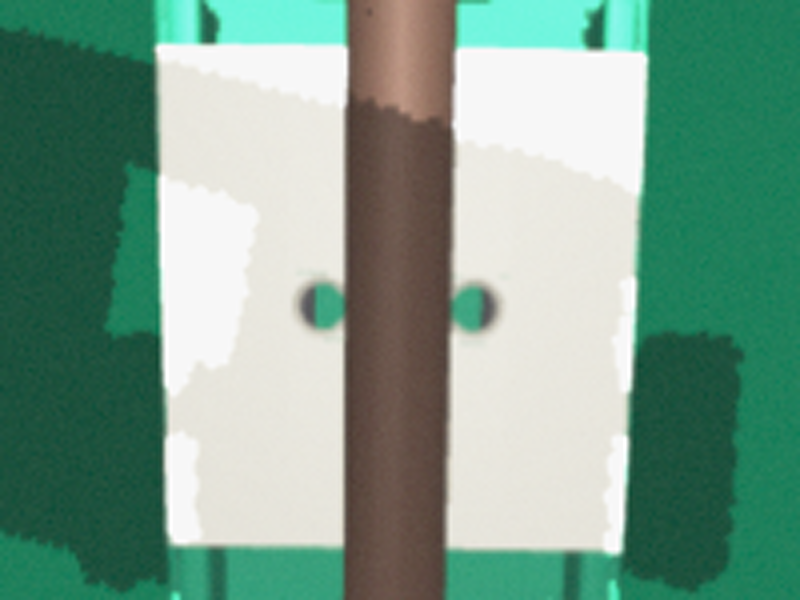

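The holes show either side of the post, with outer edges at crop x = 298 and 498 on row 306. Their midpoint is wrist pixel (317.5,119.5), centred on the post, with a tilt of about 0.01 rad.

```bash
python3 - <<'E'
from h import *
np.set_printoptions(precision=4,suppress=True)
c=cam('wrist'); im=np.load('pics/w2.npy'); g=lambda x,y,z:at(c,218+x/4,43+y/4,z)
h=g(398,306,.05); print('hole mid',h, 'span',np.linalg.norm(g(298,306,.05)-g(498,306,.05)))
e=np.array([g(156,45,.05),g(647,52,.05),g(624,550,.05),g(168,546,.05)]); print('strip c',e.mean(0),np.linalg.norm(e[0]-e[1]),np.linalg.norm(e[1]-e[2]),
 [np.arctan2(d[1],d[0]) for d in (e[1]-e[0],e[2]-e[3])],[np.arctan2(d[1],d[0]) for d in (e[0]-e[3],e[1]-e[2])])
a,b=g(401,0,.074),g(394.5,600,.074); d=a-b; print('post ang',np.arctan2(d[1],d[0])-np.pi/2, (a+b)/2)
t=np.load('pics/w2s.npy'); print('tcp',t,'tool y ang',np.arctan2(-.213,.9771))
cr=t+[0,0,.0252]; print(proj(c,cr))
print('tip proj',proj(c,t+[0,0,-.0458]))
cv2.imwrite('pics/w2d.png',cv2.resize(im[180:330,220:420,::-1],(800,600),interpolation=cv2.INTER_CUBIC))
E
```

```text
hole mid [ 0.5202 -0.1488  0.05  ] span 0.04434988715331746
strip c [ 0.5203 -0.1491  0.05  ] 0.10483425196885214 0.10823440950840298 [np.float64(-0.22911990534285556), np.float64(-0.22464172758106724)] [np.float64(1.3403041278397076), np.float64(1.3475839289658427)]
post ang -0.22674633743264683 [ 0.5198 -0.1503  0.074 ]
tcp [ 0.5071 -0.2118  0.1802] tool y ang -0.21463421684871328
[319.0234 262.6679]
tip proj [318.487  217.2569]
```

View pics/w2d.png

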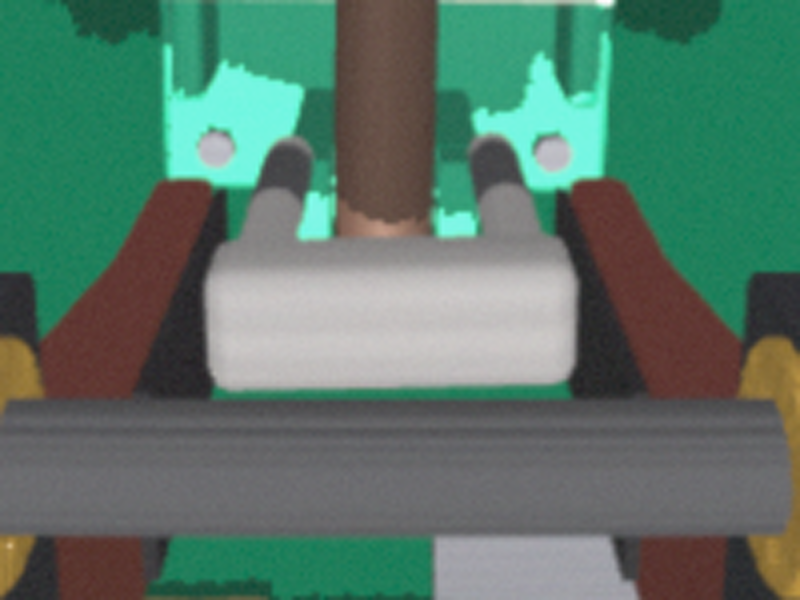

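Call:
carry_out(motion=[[0, 0.004, 0.02, 0, -0.012], [0, 0.006, 0.028, 0, 0], [0, 0.0036, 0.0148, 0, 0], [0, 0, 0, -0.02, 0], [0, 0, 0, -0.018, 0], [0, 0, 0, 0, 0], [0, 0, 0, 0, 0], [0, 0, 0, 0, 0]])

```text
time: 6.05
tcp_pos: [0.5212, -0.1503, 0.1435]
eef_rot: [2.459, 1.954, 0.001]
wrist_force: [-0.4, 0.2, -1.0]
grip_width: 0.0439
gripper_force: 40.0
```

```bash
python3 - <<'E'
from h import *
np.set_printoptions(precision=4,suppress=True)
s=arm.observe(); c,im=shot('wrist','w3'); b,sc=shot('scene','s3'); print(s['tcp_pos'],s['wrist_force'])
t=s['tcp_pos']
print('tip',proj(c,t+[0,0,-.0458]),'hole',proj(c,[.5202,-.1488,.05]))
u,v=proj(b,t).astype(int); print(u,v)
cv2.imwrite('pics/m3.png',np.hstack([cv2.resize(im[120:270,260:380,::-1],(480,600),interpolation=cv2.INTER_CUBIC),cv2.resize(sc[v-60:v+60,u-32:u+32,::-1],(320,600),interpolation=cv2.INTER_CUBIC)]))
E
```

```text
[ 0.5212 -0.1503  0.1435] [-0.4344  0.1588 -0.9858]
tip [318.4782 217.4054] hole [316.5802 198.7163]
243 190
```

View pics/m3.png

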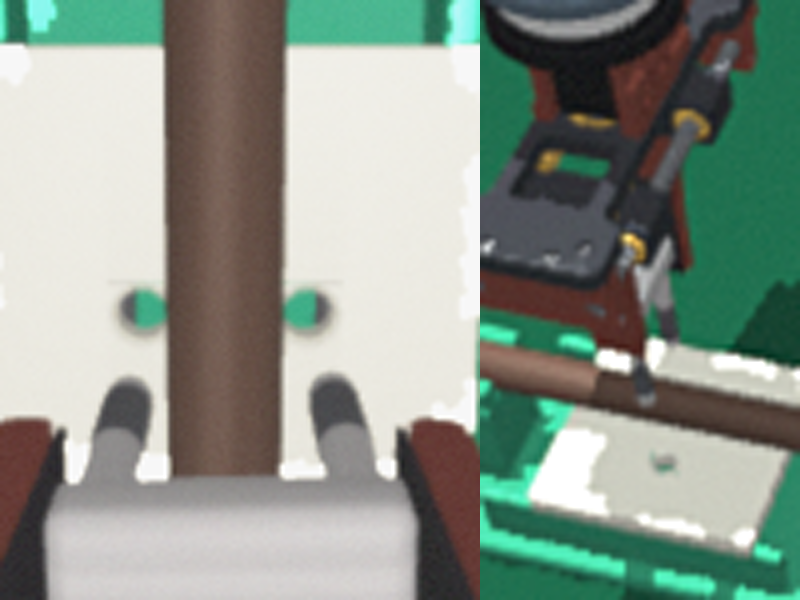

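The legs hang just above the post, astride it, with tips at wrist pixel (317.75,219). The holes' midpoint is at (316.1,197.5). The scene crop agrees.

```bash
python3 - <<'E'
from h import *
np.set_printoptions(precision=4,suppress=True)
c=cam('wrist'); s=arm.observe(); t=s['tcp_pos']; print(t)
h=at(c,316.1,197.5,.05); tip=at(c,317.75,219.2,t[2]-.0458); cr=at(c,260+231/4,120+480/4,t[2]+.0252)
p=at(c,260+225.5/4,120+100,.074)
X=np.array([.974,-.2265,0]);Y=np.array([.2265,.974,0])
for n,q in (('hole',h),('tip',tip),('post',p),('crown far edge',cr)): print(n,q,'rel tcp X,Y',(q-t)@X,(q-t)@Y)
E
```

```text
[ 0.5212 -0.1504  0.1436]
hole [ 0.52   -0.1478  0.05  ] rel tcp X,Y -0.0017019821957502388 0.0022053161316622763
tip [ 0.5204 -0.1515  0.0978] rel tcp X,Y -0.0005092653113666601 -0.001269626603734175
post [ 0.5176 -0.1592  0.074 ] rel tcp X,Y -0.0014727437570493317 -0.009439875004589279
crown far edge [ 0.523  -0.1391  0.1688] rel tcp X,Y -0.0007390083838971284 0.011342278633013637
```

Call:
carry_out(motion=[[0, -0.0006, 0.0027, 0, 0], [0, 0, 0, 0, 0], [0, 0, 0, -0.007, 0], [0, 0, 0, -0.007, 0], [0, 0, 0, -0.007, 0], [0, 0, 0, -0.007, 0], [0, 0, 0, -0.007, 0], [0, 0, 0, -0.005, 0], [0, 0, 0, 0, 0], [0, 0, 0, 0, 0]])

```text
time: 7.15
tcp_pos: [0.52, -0.1474, 0.1026]
eef_rot: [-2.46, -1.954, 0.0]
wrist_force: [-0.2, -0.4, -1.6]
grip_width: 0.0434
gripper_force: 40.0
```

```bash
python3 - <<'E'
from h import *
np.set_printoptions(precision=4,suppress=True)
s=arm.observe(); c,im=shot('wrist','w4'); t=s['tcp_pos']; print(t,s['wrist_force'],s['ft_torque'])
print('tip',proj(c,t+[0,0,-.0458]),'hole',proj(c,[.52,-.1478,.05]),'strip edge',proj(c,[.5203+.054*.2265,-.1491+.054*.974,.05]))
cv2.imwrite('pics/w4c.png',cv2.resize(im[150:270,240:400,::-1],(800,600),interpolation=cv2.INTER_CUBIC))
E
```

```text
[ 0.52   -0.1474  0.1026] [-0.2174 -0.3828 -1.5986] [-0.0554  0.1336 -0.0281]
tip [318.5963 217.4136] hole [318.7491 215.0599] strip edge [319.6719 138.2179]
```

View pics/w4c.png

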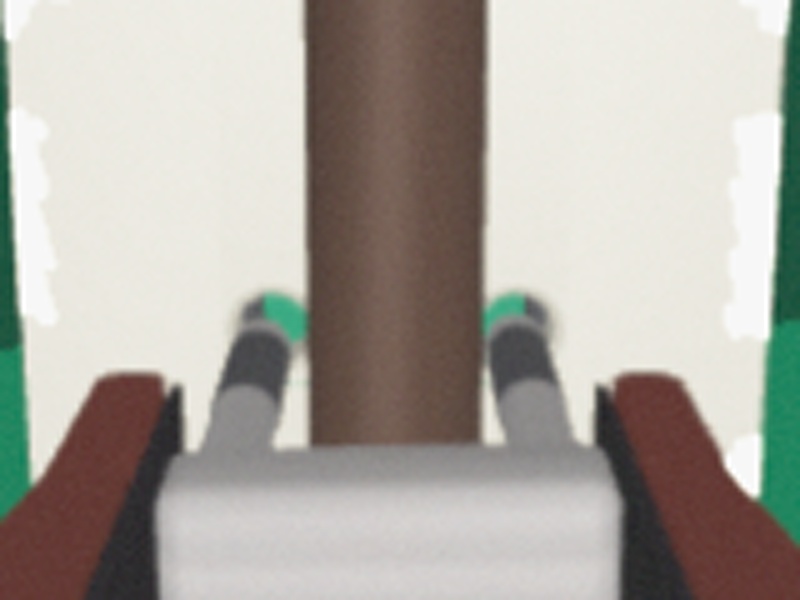

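The tips are about 7 mm above the strip, over the holes: tip mid at crop (391,346), hole mid at (396,331). Corrected for parallax they coincide along y, and a shift of about +0.5 mm along cradle x remains. I descend by feel.

Call:
carry_out(motion=[[0, 0.0005, -0.0001, -0.003, 0], [0, 0, 0, -0.002, 0], [0, 0, 0, -0.001, 0], [0, 0, 0, 0, 0]])

```text
time: 7.6
tcp_pos: [0.5204, -0.1474, 0.0965]
eef_rot: [-2.459, -1.954, 0.0]
wrist_force: [0.5, -0.1, -2.0]
grip_width: 0.0434
gripper_force: 40.0
```

Call:
carry_out(motion=[[0, 0, 0, -0.001, 0], [0, 0, 0, -0.0005, 0], [0, 0, 0, 0, 0]])

```text
time: 7.9
tcp_pos: [0.5204, -0.1475, 0.0951]
eef_rot: [-2.46, -1.954, 0.0]
wrist_force: [0.3, 0.1, -1.2]
grip_width: 0.0439
gripper_force: 40.0
```

Call:
carry_out(motion=[[0, 0, 0, -0.0005, 0], [0, 0, 0, -0.0005, 0], [0, 0, 0, 0, 0]])

```text
time: 8.2
tcp_pos: [0.5204, -0.1475, 0.0941]
eef_rot: [-2.46, -1.954, 0.0]
wrist_force: [-0.4, -0.4, -1.5]
grip_width: 0.0438
gripper_force: 40.0
```

Call:
carry_out(motion=[[0, 0, 0, -0.001, 0], [0, 0, 0, -0.001, 0], [0, 0, 0, 0, 0]])

```text
time: 8.5
tcp_pos: [0.5203, -0.1474, 0.092]
eef_rot: [-2.46, -1.954, 0.0]
wrist_force: [-0.5, 0.5, -1.8]
grip_width: 0.0433
gripper_force: 40.0
```

Call:
carry_out(motion=[[0, 0, 0, -0.001, 0], [0, 0, 0, -0.001, 0], [0, 0, 0, 0, 0]])

```text
time: 8.8
tcp_pos: [0.5204, -0.1474, 0.09]
eef_rot: [-2.46, -1.954, 0.0]
wrist_force: [0.5, -0.5, -0.4]
grip_width: 0.0439
gripper_force: 40.0
```

Call:
carry_out(motion=[[0, 0, 0, -0.001, 0], [0, 0, 0, -0.001, 0], [0, 0, 0, -0.001, 0], [0, 0, 0, 0, 0]])

```text
time: 9.2
tcp_pos: [0.5204, -0.1475, 0.087]
eef_rot: [-2.46, -1.954, 0.0]
wrist_force: [-0.6, 0.4, -1.6]
grip_width: 0.0437
gripper_force: 40.0
```

Call:
carry_out(motion=[[0, 0, 0, -0.0015, 0], [0, 0, 0, -0.0015, 0], [0, 0, 0, -0.001, 0], [0, 0, 0, -0.001, 0], [0, 0, 0, -0.001, 0], [0, 0, 0, 0, 0]])

```text
time: 9.8
tcp_pos: [0.5205, -0.1475, 0.0811]
eef_rot: [2.46, 1.954, 0.0]
wrist_force: [0.0, -0.3, -1.1]
grip_width: 0.0435
gripper_force: 40.0
```

Call:
carry_out(motion=[[0, 0, 0, -0.001, 0], [0, 0, 0, -0.001, 0], [0, 0, 0, 0, 0]])

```text
time: 10.1
tcp_pos: [0.5207, -0.1476, 0.0793]
eef_rot: [2.459, 1.954, 0.0]
wrist_force: [0.3, -0.2, 0.2]
grip_width: 0.0437
gripper_force: 40.0
```

Call:
carry_out(motion=[[0, 0, 0, -0.001, 0], [0, 0, 0, -0.001, 0], [0, 0, 0, 0, 0]])

```text
time: 10.4
tcp_pos: [0.5208, -0.1476, 0.0775]
eef_rot: [2.459, 1.954, 0.001]
wrist_force: [0.7, -0.1, 2.7]
grip_width: 0.0435
gripper_force: 40.0
```

Call:
carry_out(motion=[[0, 0, 0, -0.001, 0], [0, 0, 0, -0.001, 0], [0, 0, 0, 0, 0]])

```text
time: 10.7
tcp_pos: [0.5207, -0.1476, 0.0754]
eef_rot: [2.459, 1.954, 0.001]
wrist_force: [-0.2, -0.3, 2.7]
grip_width: 0.0436
gripper_force: 40.0
```

Call:
carry_out(motion=[[0, 0, 0, -0.001, 0], [0, 0, 0, 0, 0]])

```text
time: 10.9
tcp_pos: [0.5205, -0.1475, 0.0741]
eef_rot: [2.46, 1.954, 0.0]
wrist_force: [0.2, -0.2, 0.7]
grip_width: 0.0435
gripper_force: 40.0
```

Call:
carry_out(motion=[[0, 0, 0, -0.0005, 0], [0, 0, 0, 0, 0]])

```text
time: 11.1
tcp_pos: [0.5206, -0.1476, 0.0738]
eef_rot: [2.46, 1.954, 0.0]
wrist_force: [-0.2, 0.1, 5.1]
grip_width: 0.0437
gripper_force: 40.0
```

Call:
carry_out(motion=[[0, 0, 0, -0.0005, 0], [0, 0, 0, 0, 0]])

```text
time: 11.3
tcp_pos: [0.5207, -0.1476, 0.0737]
eef_rot: [2.459, 1.954, 0.0]
wrist_force: [-1.5, -0.0, 9.2]
grip_width: 0.0436
gripper_force: 40.0
```

Call:
carry_out(motion=[[0, 0, 0, -0.0004, 0], [0, 0, 0, 0, 0]])

```text
time: 11.5
tcp_pos: [0.5207, -0.1476, 0.0737]
eef_rot: [2.459, 1.954, 0.0]
wrist_force: [-2.5, 1.5, 13.8]
grip_width: 0.0436
gripper_force: 40.0
```

```bash
python3 -c "
from h import *
s=arm.observe();print(s['tcp_pos'],s['wrist_force'],s['ft_torque'])"
```

```text
[ 0.52069604 -0.14758448  0.07366082] [-2.47282703  1.50508124 13.79424901] [0.05297734 0.50716731 0.0194102 ]
```

Seated: the TCP has stalled at 0.0737 m, matching the expected 0.0738 m, and the force is rising. I unload, open and rise.

Call:
carry_out(motion=[[0, 0, 0, 0.0007, 0], [1, 0, 0, 0, 0], [1, 0, 0, 0, 0], [1, 0, 0, 0, 0], [1, 0, 0, 0, 0], [1, 0, 0, 0, 0], [1, 0, 0, 0, 0], [1, 0, 0, 0, 0]])

```text
time: 12.3
tcp_pos: [0.5204, -0.1475, 0.0734]
eef_rot: [-2.46, -1.954, 0.0]
wrist_force: [0.4, 0.3, -0.2]
grip_width: 0.0874
gripper_force: 0.0
```

Call:
carry_out(motion=[[1, 0, 0, 0.01, 0], [1, 0, 0, 0.03, 0], [1, 0, 0, 0.04, 0], [1, 0, 0, 0.04, 0], [1, 0, 0, 0.03, 0], [1, 0, 0, 0, 0], [1, 0, 0, 0, 0], [1, 0, 0, 0, 0], [1, 0, 0, 0, 0]])

```text
time: 13.2
tcp_pos: [0.5196, -0.1472, 0.2221]
eef_rot: [-2.458, -1.953, 0.002]
wrist_force: [-0.1, 0.4, 0.5]
grip_width: 0.0876
gripper_force: 0.0
```

```bash
python3 - <<'E'
from h import *
s=arm.observe(); c,im=shot('wrist','w5'); b,sc=shot('scene','s5'); print(s['tcp_pos'],s['wrist_force'],s['grip_width'])
q=[.5207,-.1476,.099]; x=[.974*.022,-.2265*.022,0]
for k in (c,b): print(proj(k,q),proj(k,np.array(q)+x),proj(k,np.array(q)-x))
u,v=proj(c,q).astype(int); U,V=proj(b,q).astype(int)
cv2.imwrite('pics/m5.png',np.hstack([cv2.resize(im[v-75:v+75,u-50:u+50,::-1],(400,600),interpolation=cv2.INTER_CUBIC),cv2.resize(sc[V-45:V+75,U-40:U+40,::-1],(400,600),interpolation=cv2.INTER_CUBIC)]))
E
```

```text
[ 0.51955464 -0.14721526  0.22210881] [-0.13212806  0.39830131  0.47751136] 0.08757635628311569
[319.93655407 192.32550154] [344.09944903 192.32516849] [295.77844771 192.32950063]
[247.30156513 202.71329344] [243.82630231 209.97534837] [250.67477012 195.66143204]
```

View pics/m5.png

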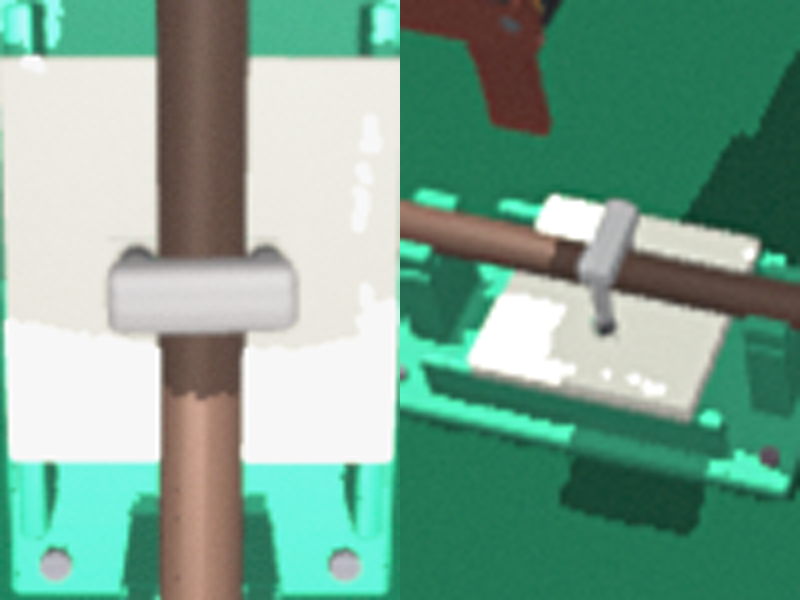

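The steel U-bolt is astride the post with its crown flat on it, at wrist crop (202,295), and its leg goes into the hole at scene crop (603,325). The gripper is clear.

```bash
python3 -c "
from cell import arm
print(arm.sign_off())"
```

```text
the job is handed in; nothing more can be done
None
```

The steel U-bolt is pressed home astride the post with both legs through the strip's holes and the gripper released. The highest wrist reading was about 14 N, and the job is handed in; the hand-in returned no verdict.

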